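Clamp a doming stake in the air vice

ROBOT

A 7-joint arm with a two-finger parallel gripper is mounted at the origin on the work surface. World frame = base frame: x ahead of the robot, y to its left, z up, the work surface at z = 0. Lengths are in m, angles in rad, forces in N, time in s.
With the tool pointing down it reaches from about 0.35 to 0.9 m from the base axis. Payload 8.1 kg.
Tool frame: the origin (TCP) lies midway between the tips of the shut fingers; the grasp point (between the pads) lies bot.grasp_offset behind it (bot.grasp_offset is the distance from the TCP to the grasp point, in m); z points along the fingers, y is the line along which they close (so a half turn about z gives the same grasp; the last joint's range is limited). The gripper opens to 92 mm and grips with 3 to 60 N. Pads are 19 mm wide; open, the fingers measure 130 mm over their backs; the gripper's body (75 mm by 190 mm) begins 47 mm behind the grasp point.
Start: joints at [-1.312, 0.434, 0.025, 1.573, -0.012, 1.134, -0.075], TCP at [0.221, 0.585, 0.227] pointing down, gripper open.
Joint ranges: [-2.62, 2.62], [-0.44, 2.09], [-1.27, 1.32], [0.08, 2.57], [-1.32, 4.46], [0.12, 2], [-2.74, 2.74]. Speed limits (rad/s): [2.22, 2.22, 3.01, 3.01, 3.14, 3.14, 3.14].

INTERFACE

Orientations are given as a 3x3 rotation matrix whose columns are the frame's x, y, z axes.
In Python, from rig import bot, optics, order gives the robot as it stands.
- The arm moves only by the tool carry_out, never from a script. Its argument "rows" is a list of rows, each a list of 7 numbers: the turn, a rotation vector about the tool's x, y, z in degrees, then the shift along the tool's x, y, z in mm, then the opening, from -1 (shut) to 1 (fully open), so that 0 is half open. A call has 1 to 8 rows; each row shifts and turns the commanded pose from where the row before left it, along the tool's axes as they then stand; what a row does not reach is not made up. A row lasts 1/8 s, in which the tool goes at most 62.5 mm and 10.7 degrees, less where a joint would pass 70% of its speed; a pose out of reach is approached as far as the arm can. A call is refused whole if a number of a shift passes 62.5 or a number of a turn 10.7, either way. A call with a gripper value outside its range is refused whole. The fingers move at their own pace and stop on an object; "squeeze" is the grip in N (left out, the last holds). Time passes only in rows, so rows that do not move let the fingers close. It gives the time, the measured TCP pose, the force, the opening and the grip force at its end, in the units of the state.
- bot.read_state(): the state, without advancing time (a new reading comes with each control period).
- optics.camera(name): name is "scene" or "top" or "wrist"; returns (picture, depth): 400x640x3 uint8, red, green, blue; 400x640 float32, m along the optical axis (not along the pixel's ray), 0 where there is no reading.
- optics.camera_model(name): a dict with "fx", "fy", "cx", "cy" (pixels), "k1" (the pictures are not rectified: a ray, as slopes to the right and down, at radius r is drawn at 1 + k1 r^2 times it, then the intrinsics apply), "R" (3x3) and "t" (3): a world point X has camera coordinates R X + t. Camera axes: x right, y down, z forward; pixel columns grow to the right and rows downward; lengths in m; the calibration is good to about 2 mm. A picture is of the moment at which its call begins: read the wrist's pose just before it. camera_model takes no time and is no camera call; for the wrist camera it gives the pose at the moment of the call.
- order.finish_job(): hands the job in; it is judged then, once.
The state is a dict: "t": time; "joints": joint angles; "joint_velocities": joint speeds; "effort": joint torques, N m; "position": TCP position; "tool_rot": TCP orientation; "wrist_force": force on the tool from outside, world axes, zero at the start; "ft_torque": the same for the moment, N m; "finger_gap": opening from 0.0 (shut) to 1.0 (fully open); "grip_force": force on a finger pad.
Only numpy, scipy, OpenCV 4.12 (cv2) and the standard library are available. Lean on these libraries where they do the work, as an engineer would, in place of code of your own. Each camera call takes 0.05 s, during which the arm holds its last target. There are 200 camera calls.

TASK

Stand the square wooden stake with the steel dome (dome up) on the bed of the bench vice, square between the open jaws and near the middle of their width, and let go of it. Then push the vice's valve lever all the way over towards the fixed jaw and hold it there while the jaw slowly closes, until the stake is gripped; let the lever come back to its upright centre by its spring. The stake must stay clamped and upright, and leave the other things on the bench where they are.

Things in the scene. Friction and masses are not known exactly. Their poses are not given: they have to be found in the camera images.
- stake: Loose forming stake, standing upright: square light-wood shank 28 x 28 mm, 95 mm high, topped by a polished steel dome 40 mm in diameter and 20 mm high (overall 115 mm), 0.2 to 0.45 kg. Origin at the centre of its underside, z up, x and y square to the shank's faces.
- vise: Air bench vice, bolted down; dark steel base plate 250 x 100 x 20 mm, its top is the bed. Origin on the bench, x = closing direction (moving to fixed jaw), y = towards the grey valve block with the lever, z up. In this frame, mm: fixed jaw face x 50, moving jaw face x 2 when open (gap 48), jaws y -45 to 45, tops z 65; air cylinder behind the moving jaw x -145 to -74, top z 70.
- fixed_jaw: The vice's fixed jaw, a steel block 34 mm thick, 90 mm wide, 45 mm high. Origin at the foot of its gripping face, mid-width, at bed height; axes as the vice's.
- jaw: The vice's moving jaw, a steel block like the fixed one on a ram. Origin at the foot of its gripping face, mid-width, at bed height; axes as the vice's. Slides along the vice's x, 0 to 40 mm, 0 being open (its start); stays where it is left.
- bed (a point): Point on the bed midway between the open jaws, 20 mm above the bench; vice frame (26, 0, 20) mm.
- lever_pivot (a point): Pivot of the valve lever, vice frame (-20, 125, 35) mm. It lies in the slot of the grey valve block: vice frame x -66 to 26, y 101 to 149, top z 62 mm. The lever swings in the vice's x-z plane.
- lever_knob (a point): Centre of the black ball knob, 26 mm in diameter, on the end of the 10 mm steel lever, 115 mm from the pivot (150 mm above the bench when upright).
- lever (a joint): Tilt of the spring-centred lever, rad: 0 upright; positive = knob leans to the vice's +x (the fixed jaw) and closes the vice; negative opens. Stops at +-0.68; up to 20 N at the knob. Held over, the jaw creeps the same way, 2 to 10 mm/s (slower near the end), up to 6 s until the stake is pushed to the fixed jaw and gripped; under 0.55 rad it hardly grips. Let go, it springs upright; the jaw stays.
- mandrel: Bystander: steel ring cone standing on a 54 mm round foot, 115 mm high, origin at its foot.
- jar: Bystander: clear jar with aluminium cap, 54 mm in diameter, 75 mm high, origin at its foot.
- mug: Bystander: white mug, 80 mm in diameter, 90 mm high, handle along its +y, origin at its foot.
- mallet: Bystander: wooden mallet lying along its x, 240 mm long, 36 mm high, head at +x; origin on the bench mid-handle.
- bench_block: Bystander: steel block 75 x 75 x 22 mm, origin at the centre of its underside.
- pliers: Bystander: pliers lying along their x, jaws at +x, about 150 mm long, 16 mm high, origin under the pivot.
- file: Bystander: file lying along its x, wooden handle at -x, 260 mm long, 26 mm high, origin on the bench near its middle.
There are look-alikes about, which are no part of the job. What is shaped like the stake but orange is not meant.

How it is judged:
On the way, in this order (a step that is already met when the one before it is completed fails the run):
1. the stake stands upright on the bed between the jaws, square to them, let go (y of stake in the frame of vise between -0.025 and 0.025 m and x of stake in the frame of vise between 0 and 0.052 m and z of stake in the frame of vise between 0.015 and 0.025 m and angle between stake's own z axis and vertical below 0.1 rad and (angle between the x axis of stake and the x axis of vise, either way round below 0.14 rad or angle between the y axis of stake and the x axis of vise, either way round below 0.14 rad) and contact force between the fingers and stake below 0.1 N), for 0.2 s.
2. the lever is held over towards the fixed jaw until the stake is gripped between both jaws (value of joint lever above 0.4 rad and contact force between each of jaw, fixed_jaw and stake above 1.5 N), for 0.4 s.
At the end, for the whole second after the job is handed in: The stake stands on the bed (within 5 mm of its height), upright within 0.1 rad, a pair of its faces within 0.14 rad of the jaw faces, its middle within 25 mm of the middle of the jaws' width, gripped with more than 1 N by both jaws and at rest; the lever is back within 0.08 rad of upright (y of stake in the frame of vise between -0.025 and 0.025 m and x of stake in the frame of vise between 0 and 0.052 m and z of stake in the frame of vise between 0.015 and 0.025 m and contact force between each of jaw, fixed_jaw and stake above 1 N and angle between stake's own z axis and vertical below 0.1 rad and (angle between the x axis of stake and the x axis of vise, either way round below 0.14 rad or angle between the y axis of stake and the x axis of vise, either way round below 0.14 rad) and value of joint lever between -0.08 and 0.08 rad and linear speed of stake below 0.02 m/s); the robot touches nothing.
It fails at once if another thing on the bench is shoved more than 30 mm (distance of any of mandrel, jar, mug, mallet, bench_block, pliers, file from where it was at the start of the episode above 0.03 m).
It fails at once if the stake is knocked over (angle between stake's own z axis and vertical above 0.8 rad).
It also fails if it takes over 64 s, if anything falls off the work surface, if the arm or the gripper's body presses on something with over 40 N, if the wrist force passes 120 N, or if a joint passes its speed limit or range.

## Working session

There is one attempt and no reset: what is moved stays moved. The work goes in short steps, Python scripts to look and compute and a tool call to move; the robot and the scene stay as the last step left them, time stands still between calls to the robot, and variables do not carry over. Pictures are saved under pics/ and viewed, at most 10 in all, crops included, and the job is handed in when it is done.

Besides the shell and the picture viewer there is one more tool, called after ">>>" by a JSON object that holds its "op" and its "data". carry_out: Moves the arm, as the interface text tells. Its arguments: {"type":"object","properties":{"rows":{"type":"array"},"squeeze":{"type":"number"}},"required":["rows"]}

```bash
ls; mkdir -p pics
python3 - <<'E'
from rig import bot, optics, order
import cv2,numpy as np
s=bot.read_state();print(s, bot.grasp_offset)
for n in("scene","top"):
    p,d=optics.camera(n);cv2.imwrite(f"pics/{n}0.png",p[:,:,::-1]);np.savez(f"{n}0.npz",p=p,d=d);print(n,optics.camera_model(n))
E
```

```text
pics
{'t': 0.0, 'joints': array([-1.31159088,  0.43523458,  0.02498326,  1.57407803, -0.01162407,
        1.13396739, -0.07508731]), 'joint_velocities': array([-0.00043022,  0.00043322,  0.00020571, -0.00015838,  0.00166783,
        0.00053607,  0.00089959]), 'effort': array([-1.21255263e-03, -6.67855453e+01,  9.84328799e-01, -3.14454138e+01,
       -6.07521040e-02,  4.31434333e-02,  1.68864899e-04]), 'position': array([0.22110327, 0.58405803, 0.22594524]), 'tool_rot': array([[-9.35232251e-01,  3.54034536e-01, -4.28808487e-04],
       [ 3.54034775e-01,  9.35231086e-01, -1.48122538e-03],
       [-1.23369912e-04, -1.53710286e-03, -9.99998811e-01]]), 'wrist_force': array([0.96946885, 0.15491315, 0.31373001]), 'ft_torque': array([ 0.00580186,  0.01124873, -0.01945811]), 'grip_force': 0.0, 'finger_gap': 0.9990279659109873} 0.0188
scene {'fx': 511.93181220732674, 'fy': 511.93181220732674, 'cx': 313.67916701113774, 'cy': 204.16440481318918, 'k1': -0.05468548316925976, 'R': array([[ 0.80576755,  0.59214555, -0.01011408],
       [ 0.31181493, -0.43870043, -0.84280092],
       [-0.50349786,  0.67594791, -0.5381304 ]]), 't': array([-0.51425439, -0.03333359,  1.47892415])}
top {'fx': 436.44983309087144, 'fy': 436.44983309087144, 'cx': 314.62059696360564, 'cy': 198.84186641832613, 'k1': -0.046946784110823744, 'R': array([[ 0.02263358, -0.99974156,  0.00212953],
       [-0.98860924, -0.02269848, -0.14878356],
       [ 0.14879345,  0.00126223, -0.98886749]]), 't': array([0.06025052, 0.5857802 , 1.04017541])}
```

View pics/scene0.png

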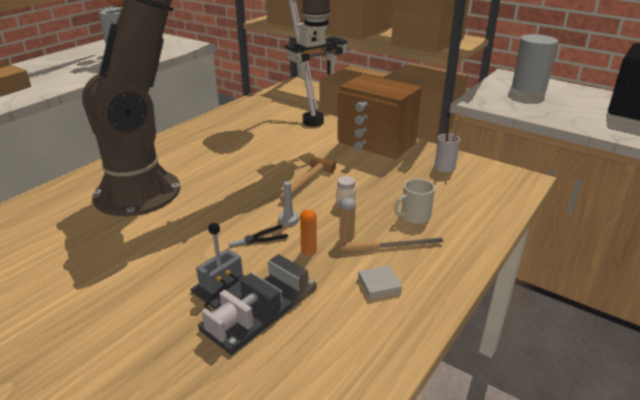

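View pics/top0.png

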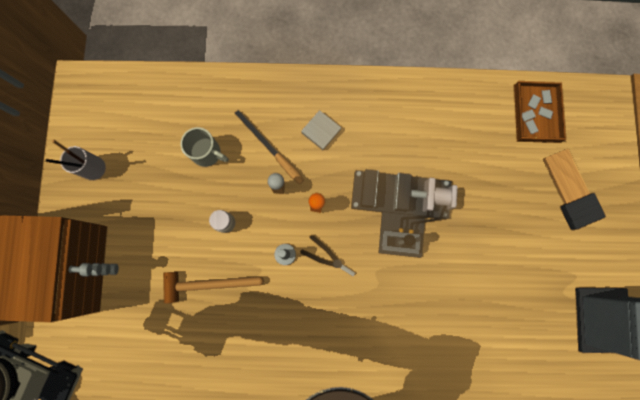

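The scene view shows two stake-shaped things. One is wood with a steel dome at scene (348,222) / top (276,182). The other is orange at scene (309,232) / top (317,202). The first fits the description. The vice is at top (405,200), with the fixed jaw to its left and the valve block at (402,238). I'll confirm with an enlarged crop and measure.

```bash
cat > h.py <<'E'
import numpy as np,cv2
from rig import bot,optics,order
def ray(m,u,v):
    K=np.array([[m['fx'],0,m['cx']],[0,m['fy'],m['cy']],[0,0,1.]])
    x,y=cv2.undistortPoints(np.array([[[u,v]]],float),K,np.array([m['k1'],0,0,0.]))[0,0]
    R=np.array(m['R']);return -R.T@m['t'],R.T@np.array([x,y,1.])
def plane(m,u,v,z):
    c,d=ray(m,u,v);return c+d*(z-c[2])/d[2]
def dep(m,u,v,D): c,d=ray(m,u,v);return c+d*D
def cloud(m,D):
    v,u=np.mgrid[:D.shape[0],:D.shape[1]]
    K=np.array([[m['fx'],0,m['cx']],[0,m['fy'],m['cy']],[0,0,1.]])
    n=cv2.undistortPoints(np.stack([u,v],-1).reshape(-1,1,2).astype(float),K,np.array([m['k1'],0,0,0.]))[:,0]
    P=np.c_[n,np.ones(len(n))]*D.reshape(-1,1)
    return ((P-m['t'])@np.array(m['R'])).reshape(*D.shape,3)
def two(m1,p1,m2,p2):
    c1,d1=ray(m1,*p1);c2,d2=ray(m2,*p2)
    s=np.linalg.lstsq(np.c_[d1,-d2],c2-c1,rcond=None)[0]
    a,b=c1+d1*s[0],c2+d2*s[1];return (a+b)/2,np.linalg.norm(a-b)
E
python3 - <<'E'
from h import *
S=np.load('scene0.npz');T=np.load('top0.npz');ms,mt=optics.camera_model('scene'),optics.camera_model('top')
a=cv2.resize(S['p'][150:350,180:460],None,fx=2.8,fy=2.8,interpolation=2)[:,:,::-1]
cv2.imwrite('pics/c1.png',a)
b=cv2.resize(T['p'][155:275,255:465],None,fx=3.8,fy=3.8,interpolation=2)[:,:,::-1];cv2.imwrite('pics/c2.png',b)
for n,pt,ps in(('stake dome',(276,182),(348,204)),('orange',(317,202),(309,215))):print(n,two(mt,pt,ms,ps))
C=cloud(mt,T['d'])
for n,(u,v) in dict(stake=(276,182),fixed=(371,190),mov=(397,190),block=(402,250),cyl=(440,195),table=(330,260)).items(): print(n,C[v,u].round(3))
E
```

```text
stake dome (array([0.61573844, 0.16730743, 0.1010397 ]), np.float64(0.00486640264807246))
orange (array([0.570379  , 0.07004915, 0.10471891]), np.float64(0.0069321540000545625))
stake [0.611 0.164 0.117]
fixed [ 0.606 -0.064  0.066]
mov [ 0.608 -0.128  0.061]
block [ 0.462 -0.139  0.064]
cyl [ 0.597 -0.232  0.069]
table [0.435 0.031 0.003]
```

View pics/c1.png

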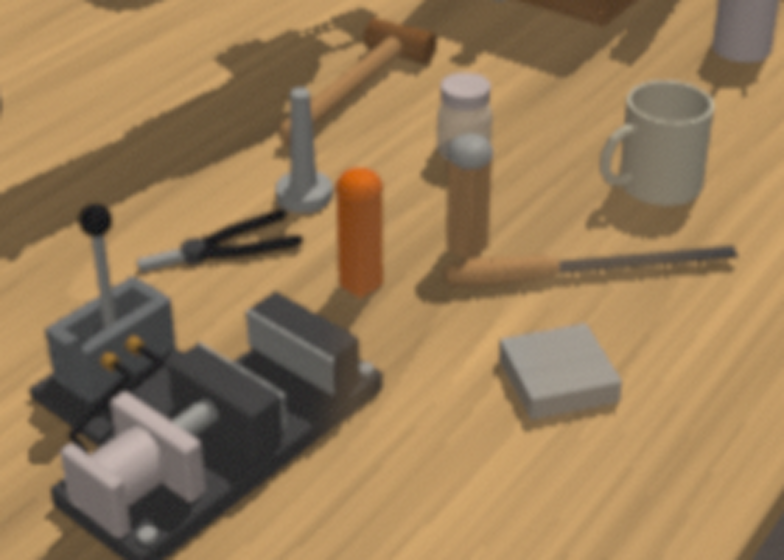

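View pics/c2.png

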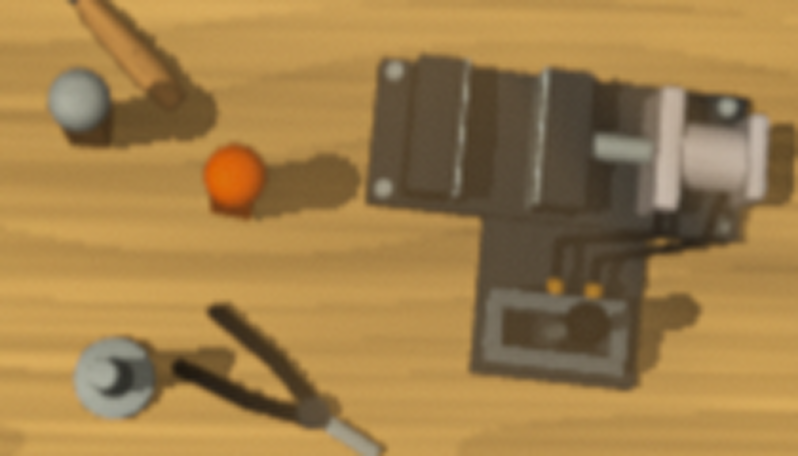

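The crops confirm it: wood shank with steel dome at c1 (468,200) is the stake, and orange at (360,230) is the look-alike. The file handle end at c1 (470,270) is close to the stake. I'll take the wrist-camera offset and plan the approach.

```bash
cat >> h.py <<'E'
def plan(target,ydeg=None):
    """tool-frame shift (mm) to the target now, and turn about tool z (deg) to bring tool y to world angle ydeg (mod 180)"""
    s=bot.read_state();R=s['tool_rot'];d=R.T@(np.array(target)-s['position'])*1000
    yaw=np.degrees(np.arctan2(R[1,1],R[0,1]));o=None
    if ydeg is not None:o=-((ydeg-yaw+90)%180-90)
    print('pos',s['position'].round(4),'yaw',yaw.round(2),'tilt',R[:,2].round(4),'shift',d.round(1),'turn z',o,'j7',s['joints'][6].round(2))
E
python3 - <<'E'
from h import *
m=optics.camera_model('wrist');s=bot.read_state();c=-m['R'].T@m['t']
print('cam in tool',s['tool_rot'].T@(c-s['position']),'\naxes in tool\n',(s['tool_rot'].T@m['R'].T).round(3),m['fx'])
plan([0.56,0.16,0.30],0)
# vice orientation from top cloud: points on jaw tops
T=np.load('top0.npz');mt=optics.camera_model('top');C=cloud(mt,T['d'])
for nm,u0,u1 in(('fix',360,380),('mov',386,412)):
    sub=C[165:215,u0:u1].reshape(-1,3);k=sub[abs(sub[:,2]-.065)<.008]
    r=cv2.minAreaRect((k[:,:2]*1000).astype(np.float32));print(nm,len(k),r)
E
```

```text
cam in tool [ 0.08026584  0.00143101 -0.1578012 ] 
axes in tool
 [[-0.    -0.955 -0.295]
 [ 1.    -0.    -0.001]
 [ 0.001 -0.295  0.955]] 288.59222183447787
pos [0.2211 0.5841 0.226 ] yaw 69.27 tilt [-4.0e-04 -1.4e-03 -1.0e+00] shift [-467.1 -276.8  -73.5] turn z 69.267949741232 j7 -0.08
fix 515 ((614.2280883789062, -60.85564041137695), (34.543792724609375, 90.01654815673828), 85.53447723388672)
mov 525 ((607.3182983398438, -143.2113037109375), (35.870079040527344, 90.68698120117188), 84.6739730834961)
```

Run:
```python
from h import *
T=np.load('top0.npz');mt=optics.camera_model('top');C=cloud(mt,T['d'])
for u,v in((103,222),(103,310),(60,222),(60,310),(30,270),(95,270),(20,370),(60,390),(78,165)):print((u,v),C[v,u].round(3))
plan([0.612,0.225,0.24],0)
```

```text
(103, 222) [0.517 0.619 0.002]
(103, 310) [0.295 0.601 0.001]
(60, 222) [0.498 0.614 0.203]
(60, 310) [0.314 0.603 0.19 ]
(30, 270) [0.395 0.669 0.203]
(95, 270) [0.398 0.56  0.14 ]
(20, 370) [0.24  0.545 0.394]
(60, 390) [0.195 0.507 0.336]
(78, 165) [0.651 0.661 0.075]
pos [0.2211 0.5841 0.226 ] yaw 69.27 tilt [-4.0e-04 -1.4e-03 -1.0e+00] shift [-492.7 -197.5  -13.6] turn z 69.267949741232 j7 -0.08
```

>>> {"op": "carry_out", "data": {"rows": [[0,0,0,-34,-54,-15,1],[0,0,0,-34,-54,-15,1],[0,0,0,-34,-54,-15,1],[0,0,0,-34,-54,-15,1],[0,0,0,-51,3,7,1],[0,0,0,-51,3,7,1],[0,0,0,-51,3,7,1],[0,0,0,-51,3,7,1]]}}

```text
t: 1.1
position: [0.4659, 0.2844, 0.2556]
tool_rot: [[-0.935, 0.354, -0.0], [0.354, 0.935, 0.0], [0.0, -0.0, -1.0]]
wrist_force: [0.4, 1.1, 0.4]
finger_gap: 1.001
grip_force: 0.0
```

>>> {"op": "carry_out", "data": {"rows": [[0,0,0,-51,3,6,1],[0,0,0,-51,3,6,1],[0,0,0,-51,3,6,1],[0,0,10.5,0,0,0,1],[0,0,10.5,0,0,0,1],[0,0,10.5,0,0,0,1],[0,0,10.5,0,0,0,1],[0,0,10.5,0,0,0,1]]}}

```text
t: 2.1
position: [0.6106, 0.2392, 0.2375]
tool_rot: [[-0.283, 0.959, -0.001], [0.959, 0.283, -0.0], [-0.0, -0.001, -1.0]]
wrist_force: [-0.2, 0.1, 0.6]
finger_gap: 1.0
grip_force: 0.0
```

>>> {"op": "carry_out", "data": {"rows": [[0,0,10.5,0,0,0,1],[0,0,6.3,0,0,0,1],[0,0,0,0,0,0,1]]}}

```text
t: 2.48
position: [0.6106, 0.2394, 0.2374]
tool_rot: [[-0.0, 1.0, -0.001], [1.0, 0.0, -0.001], [-0.001, -0.001, -1.0]]
wrist_force: [0.5, 0.2, -0.4]
finger_gap: 0.999
grip_force: 0.0
```

Run:
```python
from h import *
plan([0.612,0.165,0.24],0)
m=optics.camera_model('wrist');p,d=optics.camera('wrist');np.savez('w1.npz',p=p,d=d,**m);cv2.imwrite('pics/w1.png',p[:,:,::-1])
```

```text
pos [0.6106 0.2394 0.2374] yaw 0.02 tilt [-7.e-04 -6.e-04 -1.e+00] shift [-74.4   1.4  -2.5] turn z 0.017681883467687953 j7 -0.2
```

View pics/w1.png

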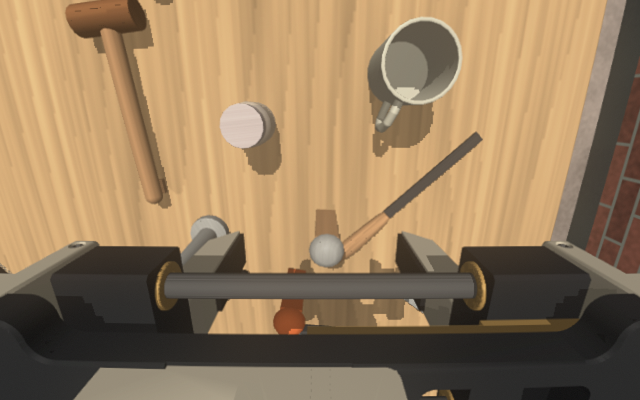

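The wrist view (up = +y) shows the stake dome at (326,249), with its shank's far face at rows 210–235. The file handle end is at (347,250) and the orange one at (290,320). I'll get the stake's yaw from the shank face's points.

Run:
```python
from h import *
W=np.load('w1.npz');m={k:W[k] for k in W.files};C=cloud(m,W['d'])
s=C[200:262,300:350].reshape(-1,3);k=(abs(s[:,0]-.612)<.03)&(abs(s[:,1]-.165)<.03)
q=s[k];print(len(q))
face=q[(q[:,2]>.012)&(q[:,2]<.085)&(q[:,0]<.63)];print(len(face),face.mean(0).round(4),face.min(0).round(3),face.max(0).round(3))
for lo,hi in((.01,.03),(.03,.05),(.05,.07),(.07,.09)):
    f=face[(face[:,2]>lo)&(face[:,2]<hi)]
    if len(f)>5:
        a=np.polyfit(f[:,0],f[:,1],1);print(lo,len(f),'slope deg',np.degrees(np.arctan(a[0])).round(1),'x',f[:,0].min().round(4),f[:,0].max().round(4),'y',np.median(f[:,1]).round(4))
dm=q[q[:,2]>.1];print('dome',len(dm),dm[:,2].max())
# dome sphere fit r=20
A=np.c_[2*dm,np.ones(len(dm))];x=np.linalg.lstsq(A,(dm**2).sum(1),rcond=None)[0];print('sphere c',x[:3].round(4),'r',np.sqrt(x[3]+x[:3]@x[:3]))
o=C[232:275,340:420].reshape(-1,3);o=o[(o[:,2]>.008)&(o[:,2]<.05)];print('file handle near',o[np.argsort(np.hypot(o[:,0]-.612,o[:,1]-.165))[:5]].round(3))
cv2.imwrite('pics/w1c.png',cv2.resize(W['p'][195:275,290:370],None,fx=7,fy=7,interpolation=2)[:,:,::-1])
```

```text
2284
428 [0.6172 0.1821 0.0519] [0.604 0.181 0.012] [0.63  0.183 0.085]
0.01 86 slope deg -2.1 x 0.6048 0.6298 y 0.182
0.03 107 slope deg -2.2 x 0.6051 0.6299 y 0.1821
0.05 122 slope deg -2.1 x 0.6054 0.6297 y 0.1821
0.07 113 slope deg -2.1 x 0.6045 0.6299 y 0.1821
dome 809 0.11686484426038242
sphere c [0.6178 0.1687 0.095 ] r 0.02121445296167196
file handle near [[0.645 0.138 0.014]
 [0.644 0.136 0.014]
 [0.647 0.139 0.013]
 [0.645 0.137 0.016]
 [0.648 0.141 0.014]]
```

View pics/w1c.png

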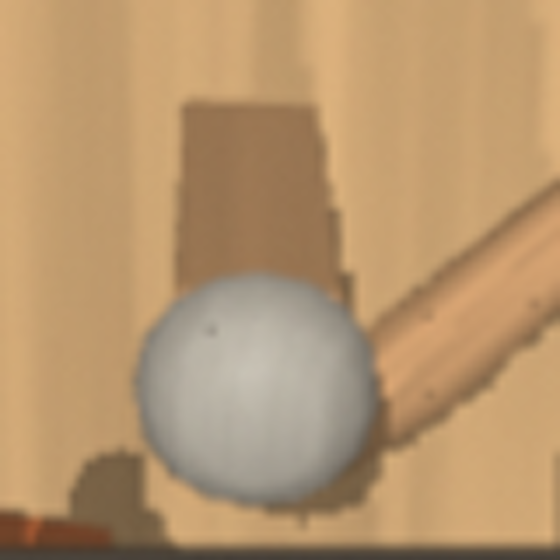

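The stake is at (0.617, 0.168), its faces turned −2.1°, and its top at 0.117 against the expected 0.115. Now the grasp.

>>> {"op": "carry_out", "data": {"rows": [[0,0,2.1,0,0,0,1],[0,0,0,-36,5,0,1],[0,0,0,-36,4,0,1],[0,0,0,0,0,50,1],[0,0,0,0,0,50,1],[0,0,0,0,0,50,1],[0,0,0,0,0,20,1],[0,0,0,0,0,0,1]]}}

```text
t: 3.52
position: [0.6169, 0.1668, 0.0674]
tool_rot: [[0.037, 0.999, -0.002], [0.999, -0.037, -0.001], [-0.001, -0.002, -1.0]]
wrist_force: [0.3, 0.1, 0.3]
finger_gap: 0.994
grip_force: 0.0
```

```bash
python3 -c "
from h import *
plan([0.617,0.168,0.054],-2.1)"
```

```text
pos [0.6169 0.1668 0.0674] yaw -2.15 tilt [-1.6e-03 -6.0e-04 -1.0e+00] shift [ 1.2  0.1 13.4] turn z -0.04541999424529308 j7 -0.03
```

>>> {"op": "carry_out", "data": {"rows": [[0,0,0,1,0,13,1],[0,0,0,0,0,0,0],[0,0,0,0,0,0,-0.3],[0,0,0,0,0,0,-1],[0,0,0,0,0,0,-1],[0,0,0,0,0,0,-1],[0,0,0,0,0,0,-1]], "squeeze": 25}}

```text
t: 4.4
position: [0.6173, 0.168, 0.055]
tool_rot: [[0.037, 0.999, 0.0], [0.999, -0.037, 0.0], [0.0, 0.0, -1.0]]
wrist_force: [0.5, -0.1, 0.3]
finger_gap: 0.399
grip_force: 25.1
```

The opening of 0.40 (37 mm) is wider than the 28 mm shank, so I'll check before lifting.

Run:
```python
from h import *
p,d=optics.camera('wrist');s,_=optics.camera('scene')
a=cv2.resize(p[150:350,200:440],(480,400));b=cv2.resize(s[150:290,300:405],(300,400),interpolation=2)
cv2.imwrite('pics/g1.png',np.hstack([a,b])[:,:,::-1]);st=bot.read_state();print(st['finger_gap'],st['grip_force'],st['wrist_force'])
```

```text
0.40225359114697884 25.000256363418885 [-0.24701134 -0.40898643 -0.00855951]
```

View pics/g1.png

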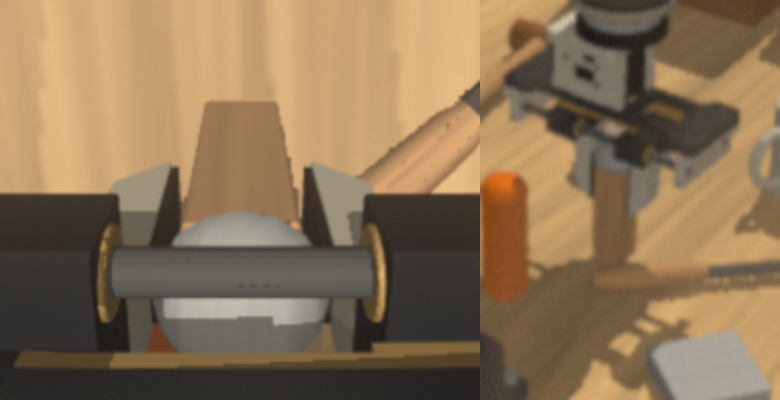

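The wrist crop shows the finger plates touching the dome's rim at about (165,260) and (325,260), with a gap at the shank. There is no vertical force. The hold is at the dome's widest circle, above the centre of mass, so the stake should hang upright. I'll try a small lift with a firmer grip.

>>> {"op": "carry_out", "data": {"rows": [[0,0,0,0,0,0,-1],[0,0,0,0,0,-3,-1],[0,0,0,0,0,-5,-1],[0,0,0,0,0,-7,-1],[0,0,0,0,0,-5,-1],[0,0,0,0,0,0,-1]], "squeeze": 40}}

```text
t: 5.25
position: [0.6176, 0.1681, 0.0756]
tool_rot: [[0.037, 0.999, 0.001], [0.999, -0.037, 0.0], [0.001, 0.001, -1.0]]
wrist_force: [-1.2, 0.5, -3.6]
finger_gap: 0.394
grip_force: 40.0
```

Run:
```python
from h import *
st=bot.read_state();print(st['position'],st['finger_gap'],st['grip_force'],st['wrist_force'])
m=optics.camera_model('wrist');p,d=optics.camera('wrist');C=cloud(m,d);np.savez('w2.npz',p=p,d=d,**m)
s=C.reshape(-1,3);c=st['position'];k=(abs(s[:,0]-c[0])<.0135)&(s[:,1]-c[1]>.005)&(s[:,1]-c[1]<.025)&(s[:,2]>.004)&(s[:,2]<.1)
f=s[k];print(len(f),f.min(0).round(4),f.max(0).round(4))
a=np.linalg.lstsq(np.c_[f[:,0],f[:,2],np.ones(len(f))],f[:,1],rcond=None)[0];print('yaw deg',np.degrees(a[0]),'tilt deg',np.degrees(a[1]),'resid',np.std(f[:,1]-np.c_[f[:,0],f[:,2],np.ones(len(f))]@a))
```

```text
[0.61764513 0.1681218  0.07560356] 0.39352296681288546 39.999739158083685 [-1.19779388  0.51036455 -3.58383307]
1976 [0.6045 0.1812 0.0225] [0.6311 0.1836 0.1   ]
yaw deg -2.332867249631 tilt deg 0.04147155008669944 resid 0.00026805451818009816
```

Lifted cleanly: weight 3.6 N, tilt 0, yaw −2.3°. Next I raise it, carry it towards the vice, and check the vice from the wrist.

>>> {"op": "carry_out", "data": {"rows": [[0,0,0,0,0,-30,-1],[0,0,0,0,0,-45,-1],[0,0,0,0,0,-45,-1],[0,0,0,0,0,-35,-1],[0,0,0.7,-20,0,0,-1],[0,0,1,-40,0,0,-1],[0,0,1,-40,0,0,-1],[0,0,0,-40,0,0,-1]]}}

```text
t: 6.3
position: [0.6071, 0.0258, 0.2282]
tool_rot: [[0.086, 0.996, -0.002], [0.996, -0.086, -0.001], [-0.001, -0.002, -1.0]]
wrist_force: [0.3, 0.3, -2.4]
finger_gap: 0.391
grip_force: 40.0
```

>>> {"op": "carry_out", "data": {"rows": [[0,0,0,-30,0,0,-1],[0,0,0,-15,0,0,-1],[0,0,0,0,0,0,-1],[0,0,0,0,0,0,-1]]}}

```text
t: 6.8
position: [0.6047, -0.0148, 0.2294]
tool_rot: [[0.082, 0.997, -0.001], [0.997, -0.082, 0.001], [0.001, -0.001, -1.0]]
wrist_force: [0.6, 0.2, -2.6]
finger_gap: 0.393
grip_force: 40.0
```

Run:
```python
from h import *
st=bot.read_state();print(st['position'],st['finger_gap'],st['wrist_force'])
T=np.load('top0.npz');C=cloud(optics.camera_model('top'),T['d']);q=C[165:200,260:295].reshape(-1,3);q=q[q[:,2]>.1]
x=np.linalg.lstsq(np.c_[2*q,np.ones(len(q))],(q**2).sum(1),rcond=None)[0];print('stake by top cam',x[:3],'wrist gave .6178 .1687 .095')
m=optics.camera_model('wrist');p,d=optics.camera('wrist');np.savez('w3.npz',p=p,d=d,**m);cv2.imwrite('pics/w3.png',p[:,:,::-1])
C=cloud(m,d);s=C.reshape(-1,3);k=(abs(s[:,2]-.065)<.006)&(s[:,0]>.54)&(s[:,0]<.69)&(s[:,1]<-.02)&(s[:,1]>-.18)
print(k.sum())
for lo,hi in((-.1,-.03),(-.18,-.1)):
    f=s[k&(s[:,1]>lo)&(s[:,1]<hi)]
    if len(f)>20:print(len(f),cv2.minAreaRect((f[:,:2]*1000).astype(np.float32)),f[:,2].mean())
plan([0.611,-0.102,0.225],-4.8)
```

```text
[ 0.60473308 -0.01483386  0.22939781] 0.392825012282318 [ 0.56438448  0.24536298 -2.56149992]
stake by top cam [0.56566782 0.12834727 0.62367801] wrist gave .6178 .1687 .095
871
871 ((615.2686767578125, -59.63499450683594), (33.98788833618164, 89.71796417236328), 85.0402603149414) 0.0645525768083773
pos [ 0.6048 -0.0147  0.2295] yaw -4.71 tilt [-5.e-04  7.e-04 -1.e+00] shift [-86.5  13.3   4.4] turn z 0.09380542475831533 j7 0.13
```

View pics/w3.png

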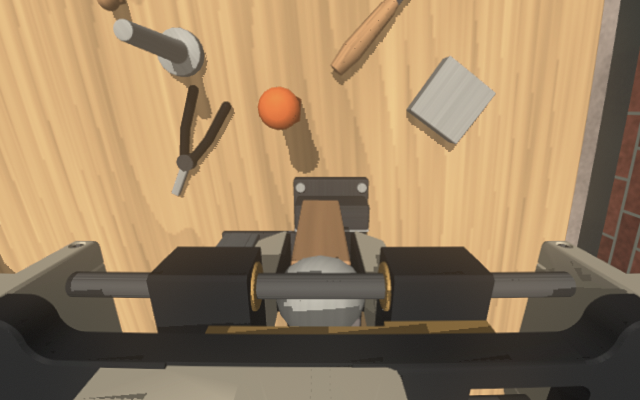

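The wrist view shows the fixed jaw at (330,215), behind the held stake. Its rectangle measures 34.0 × 89.7 mm, top 0.0646, and agrees with the top view to about 1 mm. The bed point is about (0.6113, −0.1012). I move over it and lower.

>>> {"op": "carry_out", "data": {"rows": [[0,0,0,-30,5,0,-1],[0,0,0,-36,6,0,-1],[0,0,0,-20,2.5,0,-1],[0,0,0,0,0,30,-1],[0,0,0,0,0,50,-1],[0,0,0,0,0,35,-1],[0,0,0,0,0,20,-1],[0,0,0,0,0,0,-1]]}}

```text
t: 7.85
position: [0.61, -0.1018, 0.0933]
tool_rot: [[0.083, 0.997, -0.003], [0.997, -0.083, 0.001], [0.001, -0.003, -1.0]]
wrist_force: [0.7, -0.6, -3.0]
finger_gap: 0.392
grip_force: 40.0
```

Run:
```python
from h import *
plan([0.6113,-0.1012,0.075],-4.9);print(bot.read_state()['wrist_force'])
```

```text
pos [ 0.61   -0.1018  0.0933] yaw -4.75 tilt [-0.0033  0.001  -1.    ] shift [ 0.7  1.3 18.3] turn z 0.1484356161125504 j7 0.37
[ 0.67407263 -0.5797164  -2.95478888]
```

>>> {"op": "carry_out", "data": {"rows": [[0,0,0,0,1,9,-1],[0,0,0,0,0,4,-1],[0,0,0,0,0,3,-1],[0,0,0,0,0,0,-1]]}}

```text
t: 8.35
position: [0.6119, -0.1034, 0.079]
tool_rot: [[0.084, 0.996, 0.0], [0.996, -0.084, 0.0], [0.0, 0.0, -1.0]]
wrist_force: [0.5, -0.2, -3.3]
finger_gap: 0.393
grip_force: 40.0
```

>>> {"op": "carry_out", "data": {"rows": [[0,0,0,0,0,1.5,-1],[0,0,0,0,0,1.5,-1],[0,0,0,0,0,0,-1]]}}

```text
t: 8.72
position: [0.6118, -0.1034, 0.0758]
tool_rot: [[0.084, 0.996, -0.0], [0.996, -0.084, 0.0], [0.0, -0.0, -1.0]]
wrist_force: [-0.0, -0.4, -2.8]
finger_gap: 0.391
grip_force: 40.0
```

>>> {"op": "carry_out", "data": {"rows": [[0,0,0,0,0,0.7,-1],[0,0,0,0,0,0,-1]]}}

```text
t: 8.98
position: [0.6119, -0.1035, 0.0752]
tool_rot: [[0.084, 0.996, -0.0], [0.996, -0.084, 0.0], [0.0, -0.0, -1.0]]
wrist_force: [0.3, -0.5, -2.6]
finger_gap: 0.393
grip_force: 40.0
```

>>> {"op": "carry_out", "data": {"rows": [[0,0,0,0,0,0.7,-1],[0,0,0,0,0,0.6,-1],[0,0,0,0,0,0,-1]]}}

```text
t: 9.35
position: [0.6117, -0.1034, 0.0738]
tool_rot: [[0.084, 0.996, -0.0], [0.996, -0.084, 0.0], [0.0, -0.0, -1.0]]
wrist_force: [-0.3, 0.1, -3.9]
finger_gap: 0.364
grip_force: 47.1
```

The opening shrank as the tool went on down, so the stake has landed on the bed. Release.

>>> {"op": "carry_out", "data": {"rows": [[0,0,0,0,0,0,-1],[0,0,0,0,0,0,-0.15],[0,0,0,0,0,0,0],[0,0,0,0,0,0,0.4],[0,0,0,0,0,0,0.7],[0,0,0,0,0,0,0.7]], "squeeze": 5}}

```text
t: 10.1
position: [0.612, -0.1035, 0.074]
tool_rot: [[0.084, 0.996, 0.0], [0.996, -0.084, 0.0], [0.0, 0.0, -1.0]]
wrist_force: [-0.4, -0.3, 0.6]
finger_gap: 0.776
grip_force: 0.0
```

>>> {"op": "carry_out", "data": {"rows": [[0,0,0,0,0,-15,0.7],[0,0,0,0,0,-40,0.7],[0,0,0,0,0,-50,0.7],[0,0,0,0,0,-50,0.7],[0,0,0,0,0,0,0.7]]}}

```text
t: 10.72
position: [0.6141, -0.1046, 0.2342]
tool_rot: [[0.085, 0.996, 0.008], [0.996, -0.085, -0.001], [-0.0, 0.008, -1.0]]
wrist_force: [1.3, 0.2, -0.5]
finger_gap: 0.85
grip_force: 0.0
```

Run:
```python
from h import *
st=bot.read_state();print(st['position'],st['wrist_force'])
m=optics.camera_model('wrist');p,d=optics.camera('wrist');s=cloud(m,d).reshape(-1,3)
k=(np.hypot(s[:,0]-.612,s[:,1]+.103)<.03)&(s[:,2]>.118)&(s[:,2]<.15);q=s[k];print(len(q))
x=np.linalg.lstsq(np.c_[2*q,np.ones(len(q))],(q**2).sum(1),rcond=None)[0];print('sphere',x[:3].round(4),q[:,2].max())
k=(abs(s[:,0]-.612)<.012)&(abs(s[:,1]+.09)<.012)&(s[:,2]>.07)&(s[:,2]<.11);f=s[k];print(len(f))
if len(f)>20:
  a=np.linalg.lstsq(np.c_[f[:,0],f[:,2],np.ones(len(f))],f[:,1],rcond=None)[0];print('yaw',np.degrees(a[0]),'tilt',np.degrees(a[1]))
sc,_=optics.camera('scene');t,dt=optics.camera('top')
np.savez('top1.npz',p=t,d=dt)
a=cv2.resize(p,(400,250));b=cv2.resize(sc[190:350,180:340],(400,400),interpolation=2);c=cv2.resize(t[155:265,340:460],(400,367),interpolation=2)
o=np.zeros((600,800,3),np.uint8);o[:400,:400]=b;o[:367,400:]=c;o[350:600,:400]=a;cv2.imwrite('pics/rel.png',o[:,:,::-1])
# knob: dark ball near vice(-20,125,150)
vx=np.array([.0854,.9963]);vy=np.array([-.9963,.0854]);o2=np.array([.6113,-.1012])-26*vx/1000
print('knob nominal',o2-.020*vx+.125*vy)
C=cloud(optics.camera_model('top'),dt).reshape(-1,3);kk=(C[:,2]>.135)&(C[:,2]<.17)&(abs(C[:,0]-.484)<.03)&(abs(C[:,1]+.136)<.03);print('knob pts',kk.sum(),np.median(C[kk],0))
```

```text
[ 0.61414201 -0.10462093  0.2342414 ] [ 1.26810332  0.15095946 -0.54854507]
1264
sphere [ 0.6121 -0.1032  0.1143] 0.13615890265362887
119
yaw -5.201226295343697 tilt 0.12649128408629617
knob nominal [ 0.4828341 -0.1363548]
knob pts 0 [nan nan nan]
  return _methods._mean(a, axis=axis, dtype=dtype,
  ret = um.true_divide(
```

View pics/rel.png

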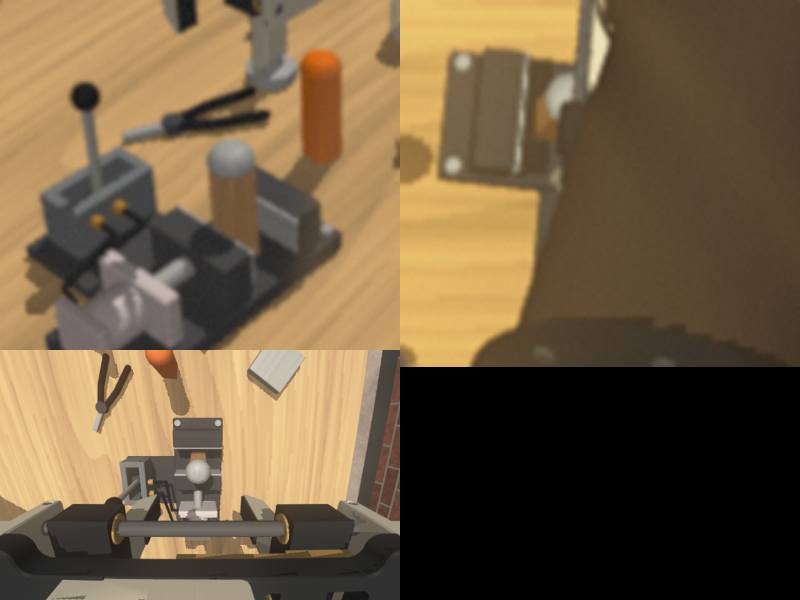

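The stake stands upright between the jaws: scene crop (232,200), top 0.136, yaw −5.2°. Now the knob from the two original views.

Run:
```python
from h import *
print(two(optics.camera_model('top'),(409.5,239.7),optics.camera_model('scene'),(213.9,228.6)))
vx=np.array([.0854,.9963]);k=np.array([.4828,-.1364])
plan([*(k-.050*vx),0.25],-4.9)
```

```text
(array([ 0.48240758, -0.13766924,  0.15029046]), np.float64(0.0021916937661435633))
pos [ 0.6115 -0.1032  0.2287] yaw -4.82 tilt [-4.e-04  5.e-04 -1.e+00] shift [ -93.9 -125.5  -21.2] turn z 0.0756110606835847 j7 0.28
```

>>> {"op": "carry_out", "data": {"rows": [[0,0,0,-31,-42,-7,-1],[0,0,0,-31,-42,-7,-1],[0,0,0,-32,-41.5,-7,-1],[0,0,0,0,0,0,-1],[0,0,0,0,0,40,-1],[0,0,0,0,0,40,-1],[0,0,0,0,0,25,-1],[0,0,0,0,0,0,-1]]}}

```text
t: 11.88
position: [0.4775, -0.1855, 0.1426]
tool_rot: [[0.084, 0.996, -0.005], [0.996, -0.084, 0.001], [0.0, -0.005, -1.0]]
wrist_force: [0.3, -0.4, 0.5]
finger_gap: 0.034
grip_force: 0.0
```

>>> {"op": "carry_out", "data": {"rows": [[0,0,0,10,0,0,-1],[0,0,0,10,0,0,-1],[0,0,0,0,0,0,-1]]}}

```text
t: 12.25
position: [0.4813, -0.1652, 0.1456]
tool_rot: [[0.082, 0.997, 0.001], [0.997, -0.082, 0.001], [0.001, 0.001, -1.0]]
wrist_force: [-0.8, -0.1, -0.1]
finger_gap: 0.009
grip_force: 0.0
```

```bash
python3 -c "
from h import *
plan([.4825-.023*.0854,-.137-.023*.9963,.144],-4.9)"
```

```text
pos [ 0.4813 -0.1652  0.1456] yaw -4.7 tilt [ 1.3e-03  6.0e-04 -1.0e+00] shift [ 5.2 -1.2  1.6] turn z 0.195326552484687 j7 0.47
```

>>> {"op": "carry_out", "data": {"rows": [[0,0,0,10,0,1,-1],[0,0,0,10,0,1,-1],[0,0,0,10,0,2,-1],[0,0,0,10,0,4,-1],[0,0,0,10,0,5,-1],[0,0,0,10,0,6,-1],[0,0,0,6,0,4,-1],[0,0,0,0,0,0,-1]]}}

```text
t: 13.25
position: [0.4863, -0.1023, 0.1221]
tool_rot: [[0.085, 0.996, 0.001], [0.996, -0.085, -0.002], [-0.002, 0.001, -1.0]]
wrist_force: [-3.1, -10.6, 7.2]
finger_gap: 0.004
grip_force: 5.4
```

```bash
cat > lev.py <<'E'
from h import *
st=bot.read_state();P=st['position'];print(P,st['wrist_force'])
vx=np.array([.0854,.9963]);t=(P[:2]-[.4825,-.137])@vx;print('tip along vx from upright knob (mm)',t*1000,'knob shift ~',t*1000+23,'theta~',np.arcsin(min(1,(t+.023)/.115)))
s,ds=optics.camera('scene')
# rod/knob from scene: dark blob near the expected place
g=s.max(2).astype(int);C=cloud(optics.camera_model('scene'),ds)
k=(g<45)&(C[:,:,2]>.1)&(C[:,:,2]<.165)&(abs(C[:,:,0]-.485)<.035)&(C[:,:,1]>-.17)&(C[:,:,1]<-.03)
q=C[k];print('dark pts',len(q));
if len(q)>5:print(np.median(q,0))
T=cloud(optics.camera_model('top'),optics.camera('top')[1])
cv2.imwrite('pics/lev.png',cv2.resize(s[180:340,170:330],(560,560),interpolation=2)[:,:,::-1])
E
python3 lev.py
```

```text
[ 0.48633853 -0.10232875  0.12205837] [ -3.11425777 -10.61061778   7.22377513]
tip along vx from upright knob (mm) 34.870771717604384 knob shift ~ 57.870771717604384 theta~ 0.5273256660265085
dark pts 0
```

View pics/lev.png

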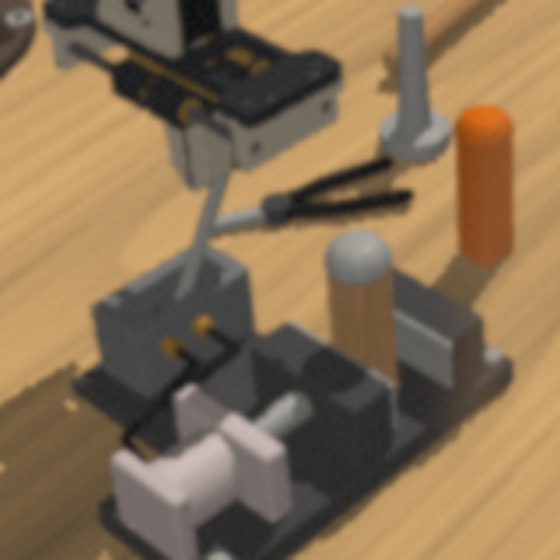

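The lever at crop (205,225) leans towards the fixed jaw and the tip is behind the knob. I push on to the stop, watching the force.

>>> {"op": "carry_out", "data": {"rows": [[0,0,0,6,0,4,-1],[0,0,0,4,0,3,-1],[0,0,0,0,0,0,-1]]}}

```text
t: 13.72
position: [0.4874, -0.0927, 0.1155]
tool_rot: [[0.086, 0.996, 0.001], [0.996, -0.086, -0.002], [-0.002, 0.002, -1.0]]
wrist_force: [-3.0, -8.6, 12.3]
finger_gap: 0.004
grip_force: 6.8
```

>>> {"op": "carry_out", "data": {"rows": [[0,0,0,3,0,1,-1],[0,0,0,0,0,0,-1],[0,0,0,0,0,0,-1],[0,0,0,0,0,0,-1]]}}

```text
t: 14.22
position: [0.4875, -0.0906, 0.1144]
tool_rot: [[0.087, 0.996, 0.001], [0.996, -0.087, -0.003], [-0.003, 0.002, -1.0]]
wrist_force: [-1.8, -12.3, 7.4]
finger_gap: 0.003
grip_force: 7.3
```

>>> {"op": "carry_out", "data": {"rows": [[0,0,0,1,0,0,-1],[0,0,0,0,0,0,-1],[0,0,0,0,0,0,-1],[0,0,0,0,0,0,-1],[0,0,0,0,0,0,-1],[0,0,0,0,0,0,-1],[0,0,0,0,0,0,-1],[0,0,0,0,0,0,-1]]}}

```text
t: 15.22
position: [0.4875, -0.0899, 0.1142]
tool_rot: [[0.087, 0.996, 0.001], [0.996, -0.087, -0.004], [-0.004, 0.002, -1.0]]
wrist_force: [-1.9, -13.1, 3.4]
finger_gap: 0.005
grip_force: 7.1
```

```bash
cat > jaw.py <<'E'
from h import *
st=bot.read_state();print(st['t'],st['position'],st['wrist_force'])
s,d=optics.camera('scene');C=cloud(optics.camera_model('scene'),d).reshape(-1,3)
vx=np.array([.0854,.9963]);vy=np.array([-.9963,.0854]);o=np.array([.6113,-.1012])-.026*vx
V=np.c_[(C[:,:2]-o)@vx,(C[:,:2]-o)@vy,C[:,2]]*1000
k=(abs(V[:,2]-65)<4)&(abs(V[:,1]-0)<40)&(V[:,0]>-50)&(V[:,0]<100)
h,e=np.histogram(V[k,0],np.arange(-50,100,4));print(dict(zip(e[:-1].astype(int).tolist(),h.tolist())))
q=V[(V[:,2]>118)&(V[:,2]<150)&(abs(V[:,1])<30)&(V[:,0]>-5)&(V[:,0]<65)]
x=np.linalg.lstsq(np.c_[2*q,np.ones(len(q))],(q**2).sum(1),rcond=None)[0];print('dome',x[:3].round(1),len(q))
E
python3 jaw.py
```

```text
15.225 [ 0.48748717 -0.08989409  0.11421737] [ -1.90766919 -13.12114169   3.38662989]
{-50: 0, -46: 0, -42: 0, -38: 0, -34: 0, -30: 0, -26: 0, -22: 0, -18: 21, -14: 60, -10: 53, -6: 45, -2: 50, 2: 50, 6: 47, 10: 50, 14: 40, 18: 36, 22: 4, 26: 3, 30: 5, 34: 5, 38: 4, 42: 4, 46: 13, 50: 20, 54: 22, 58: 25, 62: 19, 66: 30, 70: 32, 74: 23, 78: 31, 82: 3, 86: 0, 90: 0, 94: 0}
dome [ 32.   -1.4 118.1] 232
```

The jaw face is at about 20 mm and the stake is being pushed over. I keep holding.

>>> {"op": "carry_out", "data": {"rows": [[0,0,0,1,0,0,-1],[0,0,0,0,0,0,-1],[0,0,0,0,0,0,-1],[0,0,0,0,0,0,-1],[0,0,0,0,0,0,-1],[0,0,0,0,0,0,-1],[0,0,0,0,0,0,-1],[0,0,0,0,0,0,-1]]}}

```text
t: 16.27
position: [0.4875, -0.0892, 0.1141]
tool_rot: [[0.087, 0.996, 0.001], [0.996, -0.087, -0.004], [-0.004, 0.001, -1.0]]
wrist_force: [-0.0, -14.3, 0.8]
finger_gap: 0.004
grip_force: 7.3
```

>>> {"op": "carry_out", "data": {"rows": [[0,0,0,0,0,0,-1],[0,0,0,0,0,0,-1],[0,0,0,0,0,0,-1],[0,0,0,0,0,0,-1],[0,0,0,0,0,0,-1],[0,0,0,0,0,0,-1],[0,0,0,0,0,0,-1],[0,0,0,0,0,0,-1]]}}

```text
t: 17.27
position: [0.4875, -0.0893, 0.114]
tool_rot: [[0.087, 0.996, 0.001], [0.996, -0.087, -0.004], [-0.004, 0.001, -1.0]]
wrist_force: [-0.4, -14.5, 1.0]
finger_gap: 0.006
grip_force: 7.3
```

>>> {"op": "carry_out", "data": {"rows": [[0,0,0,0,0,0,-1],[0,0,0,0,0,0,-1],[0,0,0,0,0,0,-1],[0,0,0,0,0,0,-1],[0,0,0,0,0,0,-1],[0,0,0,0,0,0,-1],[0,0,0,0,0,0,-1],[0,0,0,0,0,0,-1]]}}

```text
t: 18.27
position: [0.4875, -0.0893, 0.114]
tool_rot: [[0.087, 0.996, 0.001], [0.996, -0.087, -0.004], [-0.004, 0.001, -1.0]]
wrist_force: [-0.6, -15.1, 0.8]
finger_gap: 0.006
grip_force: 7.3
```

```bash
python3 jaw.py
```

```text
18.275 [ 0.48749323 -0.08925697  0.11404897] [ -0.56451337 -15.12850267   0.75958088]
{-50: 0, -46: 0, -42: 0, -38: 0, -34: 0, -30: 0, -26: 0, -22: 0, -18: 3, -14: 54, -10: 51, -6: 50, -2: 51, 2: 47, 6: 55, 10: 47, 14: 39, 18: 43, 22: 11, 26: 4, 30: 4, 34: 4, 38: 5, 42: 4, 46: 14, 50: 22, 54: 20, 58: 21, 62: 23, 66: 26, 70: 26, 74: 32, 78: 22, 82: 5, 86: 0, 90: 0, 94: 0}
dome [ 33.7  -1.2 118.5] 233
```

>>> {"op": "carry_out", "data": {"rows": [[0,0,0,1.5,0,0,-1],[0,0,0,0,0,0,-1],[0,0,0,0,0,0,-1],[0,0,0,0,0,0,-1],[0,0,0,0,0,0,-1],[0,0,0,0,0,0,-1],[0,0,0,0,0,0,-1],[0,0,0,0,0,0,-1]]}}

```text
t: 19.32
position: [0.4874, -0.0884, 0.1139]
tool_rot: [[0.088, 0.996, 0.001], [0.996, -0.088, -0.005], [-0.005, 0.001, -1.0]]
wrist_force: [0.9, -16.8, -2.1]
finger_gap: 0.004
grip_force: 8.2
```

>>> {"op": "carry_out", "data": {"rows": [[0,0,0,0,0,0,-1],[0,0,0,0,0,0,-1],[0,0,0,0,0,0,-1],[0,0,0,0,0,0,-1],[0,0,0,0,0,0,-1],[0,0,0,0,0,0,-1],[0,0,0,0,0,0,-1],[0,0,0,0,0,0,-1]]}}

```text
t: 20.32
position: [0.4875, -0.0884, 0.1139]
tool_rot: [[0.088, 0.996, 0.001], [0.996, -0.088, -0.005], [-0.005, 0.001, -1.0]]
wrist_force: [0.0, -17.2, -1.6]
finger_gap: 0.003
grip_force: 8.2
```

```bash
python3 jaw.py
```

```text
20.325 [ 0.48745671 -0.08837619  0.11386727] [  0.03993285 -17.1648385   -1.55053554]
{-50: 0, -46: 0, -42: 0, -38: 0, -34: 0, -30: 0, -26: 0, -22: 0, -18: 5, -14: 63, -10: 49, -6: 50, -2: 46, 2: 48, 6: 52, 10: 50, 14: 39, 18: 44, 22: 10, 26: 5, 30: 4, 34: 6, 38: 3, 42: 4, 46: 15, 50: 20, 54: 19, 58: 19, 62: 23, 66: 29, 70: 32, 74: 24, 78: 25, 82: 5, 86: 0, 90: 0, 94: 0}
dome [ 33.9  -0.9 118.6] 234
```

The jaw has stopped at about 22 mm with the stake gripped. I let the lever back gently along its arc, then withdraw.

>>> {"op": "carry_out", "data": {"rows": [[0,0,0,-8,0,-4,-1],[0,0,0,-10,0,-6,-1],[0,0,0,-10,0,-5,-1],[0,0,0,-10,0,-4,-1],[0,0,0,-10,0,-3,-1],[0,0,0,-10,0,-2,-1],[0,0,0,-8,0,0,-1],[0,0,0,-8,0,0,-1]]}}

```text
t: 21.38
position: [0.4814, -0.1582, 0.1379]
tool_rot: [[0.084, 0.996, 0.0], [0.996, -0.084, 0.0], [0.0, 0.0, -1.0]]
wrist_force: [0.2, -0.6, 0.3]
finger_gap: 0.009
grip_force: 0.0
```

>>> {"op": "carry_out", "data": {"rows": [[0,0,0,-15,0,0,-1],[0,0,0,-20,0,0,-1],[0,0,0,0,0,-40,-1],[0,0,0,0,0,-50,-1],[0,0,0,-50,0,-20,-1],[0,0,0,-50,0,0,-1],[0,0,0,0,0,0,-1]]}}

```text
t: 22.25
position: [0.4682, -0.2977, 0.2485]
tool_rot: [[0.091, 0.996, 0.0], [0.996, -0.091, -0.003], [-0.003, 0.001, -1.0]]
wrist_force: [-0.2, -0.7, 0.1]
finger_gap: 0.002
grip_force: 0.0
```

```bash
cat >> jaw.py <<'E'
g=s.max(2).reshape(-1)
k=(g<70)&(V[:,2]>135)&(V[:,2]<166)&(abs(V[:,1]-125)<25)&(V[:,0]>-70)&(V[:,0]<60);print('knob vice mm (centre -20,125,150)',k.sum(),np.median(V[k],0).round(1))
E
python3 jaw.py
```

```text
22.25 [ 0.46815005 -0.29772906  0.24848325] [-0.24236869 -0.67841666  0.05051338]
{-50: 0, -46: 0, -42: 0, -38: 0, -34: 0, -30: 0, -26: 0, -22: 0, -18: 2, -14: 57, -10: 54, -6: 45, -2: 46, 2: 53, 6: 53, 10: 50, 14: 36, 18: 46, 22: 9, 26: 4, 30: 3, 34: 5, 38: 4, 42: 3, 46: 8, 50: 28, 54: 17, 58: 24, 62: 24, 66: 22, 70: 32, 74: 34, 78: 25, 82: 2, 86: 0, 90: 0, 94: 0}
dome [ 34.2  -1.  118.1] 232
knob vice mm (centre -20,125,150) 87 [-22.8 118.8 156.7]
```

```bash
python3 -c "
from rig import order
print(order.finish_job())"
```

```text
the job is handed in; nothing more can be done
None
```

The stake stands clamped upright in the vice near the middle of the jaws, the lever is back upright, and the job was handed in at about 22 s of 64 s; no verdict was returned, and I didn't measure the bystanders again afterwards.

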